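# Microscope lamp house: service pin in, hatch held at the mark

### The job

Take the orange service pin from its white stand and push it fully home in the socket of the supply unit with the yellow ring (not the blue one), and let go of it. Then lift the hatch of the cream lamp house by its black bar until it is in line with the red pointer set on the dial, and finish while still holding it there steadily: the hatch falls shut if let go, so the program ends holding it. Do not open the hatch before the pin is in, and leave the pointer and the other things on the bench where they are.

Things in the scene. Friction and masses are not known exactly. Their poses are not given: they have to be found in the camera images.
- pin_grip (a point): middle of the upright round orange grip (14 mm diameter) of the service pin, on its axis. Grip top 18 mm above; a collar (18 mm diameter, underside 26 mm below this point); then a pointed steel shank, 6 mm diameter, 30 mm long, tip 56 mm below this point. z up along the pin. 40 g. Starts in the stand with the collar on its top; lift over 35 mm to clear the hole
- pin_tip (a point): the lower end of the pin's shank, on its axis (z up along the pin)
- stand: white block, 55 x 55 x 45 mm, fixed, with the hole that the pin starts in, in the centre of its top; origin at the centre of its underside
- yellow_unit_socket (a point): mouth of the right socket: centre of the top face of the fixed grey supply unit (90 x 90 x 70 mm high) with a yellow ring (47 mm across) round the socket and a yellow front knob. Vertical hole, 8 mm diameter, 34 mm deep, slightly chamfered; the pin is fully home when its collar lies on the top face. 70 mm above the bench; z up
- blue_unit_socket (a point): the same on the other, identical unit with a blue ring and knob: the wrong one. The two units may have swapped places
- hatch_bar (a point): middle of the black round bar on the hatch: 12 mm diameter, parallel to the hinge (y), 100 mm free between its two carrying arms; 52 mm from its centre line to the hatch's edge. Shut: level with the hatch, 116 mm above the bench. x points from bar to hinge in the hatch's plane, z square to it (up when shut); turns with the hatch. The bar can turn within a grip, so the gripper need not tilt
- hatch_hinge (a point): middle of the hinge axis, at the far top edge of the fixed cream lamp house (170 deep x 200 wide x 110 mm high): 116 mm above the bench, 217 mm from the bar's centre line. x level, pointing away from the shut bar; y along the hinge axis; z up
- hatch (a joint): hatch angle in rad: 0 shut (level), growing as the bar side rises, stop at 1.25. The hatch (165 x 200 x 6 mm, about 0.35 kg with its bar) swings freely and falls shut by gravity
- pointer_tip (a point): centre of the 16 mm red ball at the end of the red pointer arm, 150 mm from the hinge axis. The arm pivots on the hinge axis, 114 mm from the hinge point towards +y of the lamp house, just outside the hatch and a white dial disc with ticks. x points from the ball to the pivot, z square to the arm
- pointer (a joint): angle of the red pointer, same zero and sense as the hatch angle: the hatch is in line with the pointer when the two are equal. Stays by friction where it was set, between 0.45 and 0.85; do not move it
- wellplate: white 12-well plate, 85 x 128 x 20 mm, lying flat; bystander, loose, origin at the centre of its underside
- dish: clear round dish, 60 mm across, 15 mm high; bystander, loose, origin at the centre of its underside
- oil: amber bottle with black cap, 32 mm across, 80 mm high; bystander, loose, origin at the centre of its underside
- slidebox: green flat box, 65 x 95 x 35 mm; bystander, loose, origin at the centre of its underside
- jar: clear jar, 44 mm across, 60 mm high; bystander, loose, origin at the centre of its underside
- driver: blue-handled screwdriver lying on the bench; bystander, loose, origin at the centre of its underside
- beaker: glass beaker, 70 mm across, 90 mm high; bystander, loose, origin at the centre of its underside
- pin: the whole pin; origin at its tip
Not all that is in view belongs to the job. What is shaped like the part that bears yellow_unit_socket but green or turquoise is not meant.

How it is judged:
On the way, in this order (a step that is already met when the one before it is completed fails the run):
1. the pin is fully home in the yellow-ringed socket and released, the hatch still shut (z of pin_tip in the frame of yellow_unit_socket below -0.025 m and horizontal distance between pin_tip and yellow_unit_socket below 0.005 m and angle between pin_tip's own z axis and vertical below 0.15 rad and contact force between pin and the fingers below 0.1 N and value of joint hatch below 0.1 rad), for 0.2 s.
2. the gripper holds the hatch steady in line with the pointer (angle between the x axis of hatch_bar and the x axis of pointer_tip, either way round below 0.087 rad and value of joint hatch above 0.3 rad and velocity of joint hatch between -0.1 and 0.1 rad/s and contact force between hatch and the fingers above 0.8 N), for 0.3 s.
At the end, for the whole second after the job is handed in: The pin stands in the yellow-ringed socket (tip within 5 mm of its axis and at least 25 mm deep, tilted less than 0.15 rad), untouched by the fingers; the hatch is within 0.087 rad (5 degrees) of the pointer, turning slower than 0.1 rad/s, and carried by the fingers with at least 0.8 N (all of step 2 and z of pin_tip in the frame of yellow_unit_socket below -0.025 m and horizontal distance between pin_tip and yellow_unit_socket below 0.005 m and angle between pin_tip's own z axis and vertical below 0.15 rad and contact force between pin and the fingers below 0.1 N); the arm keeps its last pose, push and grip.
It fails at once if the hatch is opened (more than 0.2 rad) while the pin is not in the yellow-ringed socket (value of joint hatch above 0.2 rad and not (z of pin_tip in the frame of yellow_unit_socket below -0.025 m and horizontal distance between pin_tip and yellow_unit_socket below 0.005 m)).
It fails at once if the pointer is moved (its tip by more than 15 mm) (distance of pointer_tip from where it was at the start of the episode above 0.015 m).
It fails at once if a bystander is moved more than 30 mm (distance of any of wellplate, dish, oil, slidebox, jar, driver, beaker from where it was at the start of the episode above 0.03 m).
It also fails if it takes over 51 s, if anything falls off the work surface, if the arm or the gripper's body presses on something with over 40 N, if the wrist force passes 120 N, or if a joint passes its speed limit or range.

### The arm

A 6-joint arm with a two-finger parallel gripper is mounted at the origin on the work surface. World frame = base frame: x ahead of the robot, y to its left, z up, the work surface at z = 0. Lengths are in m, angles in rad, forces in N, time in s.
With the tool pointing down it reaches from about 0.35 to 0.975 m from the base axis. Payload 4.9 kg.
Tool frame: the origin (TCP) lies at the very end of the fingers, on their centre line; the grasp point (between the pads) lies 19 mm behind it; z points along the fingers, y is the line along which they close (so a half turn about z gives the same grasp; the last joint's range is limited). The gripper opens to 85 mm and grips with 20 to 120 N. Pads are 22 mm wide; open, the fingers measure 114 mm over their backs; the gripper's body (76 mm by 85 mm) begins 54 mm behind the grasp point. The pads swing forward as they close: fully open they stand 13 mm farther back than shut.
Start: joints at [1.222, 0.053, 1.613, -0, 1.476, -0.119], TCP at [0.142, 0.609, 0.231] pointing down, gripper open.
Joint ranges: [-3.01, 3.01], [-1.01, 2.22], [0.06, 2.58], [-1.02, 4.17], [0.09, 2.62], [-3.14, 3.14]. Speed limits (rad/s): [2.57, 2.57, 3.14, 3.14, 3.14, 3.14].

### API

Orientations are given as a rotation vector (axis times angle).
In Python, from station import * gives the robot as it stands.
- The arm moves only by the shell command python3 -m crank 'ROWS' [OPENING] [FORCE]. ROWS is JSON, a list of rows, each an object with "offset": the shift along the tool's x, y, z in m, a list of three; "twist": the turn, a rotation vector about the tool's x, y, z in degrees, a list of three. In form: [{"offset": [x, y, z], "twist": [rx, ry, rz]}, ...]. A call has 1 to 20 rows; each row is the pose to reach, as a shift and turn from the pose commanded when the call began, along the tool's axes at that moment; what a row does not reach only later rows make up. A row lasts 1/8 s, in which the tool goes at most 62.5 mm and 10.7 degrees, less where a joint would pass 70% of its speed; a pose out of reach is approached as far as the arm can. A call with a gripper value outside its range is refused whole. OPENING is the opening, from 0 (shut) to 1 (fully open), set as the call begins (- or left out, the last holds). The fingers move at their own pace and stop on an object; FORCE is the grip in N (left out, the last holds). Time passes only in rows, so rows that repeat a pose let the fingers close. It gives the time, the measured TCP pose, the force, the opening and the grip force at its end, in the units of the state.
- get_obs(): the state, without advancing time (a new reading comes with each control period).
- get_image(name): name is "scene" or "top"; returns the picture (420x560x3 uint8, red, green, blue); there is no depth.
- get_calibration(name): a dict with "intrinsics" (3x3 intrinsics, pixels), "world_from_camera" (4x4, takes a point from camera to world coordinates). Camera axes: x right, y up, looking along -z (the intrinsics and any distortion apply to the point x, -y, -z); pixel columns grow to the right and rows downward; lengths in m; the calibration is good to about 2 mm. A picture is of the moment at which its call begins. get_calibration takes no time and is no camera call.
- finish_job(): hands the job in; it is judged then, once.
Trained networks look in the newest picture that a camera, given by its name, has taken for a name from the list of things; names that differ only in an ending like _2 or _b are one class to them, and where a whole thing is asked for, a point or a joint stands for the part that bears it (a point fixed in the world has none). Each returns a list of dicts, best first, with "confidence" (0 to 1); they miss things now and then, are a little off and sometimes report something else, mostly with a low value. They report only what shows in the picture. A call takes as long as a camera call. They do not tell look-alikes from the thing itself.
- cut_out(query, camera): "region" (420x560 bool, what is visible of it) and "rect" ([centre column, centre row, width, height] in pixels, round what is visible of it).
The state is a dict: "t": time; "q": joint angles; "dq": joint speeds; "effort": joint torques, N m; "tool_pos": TCP position; "tool_rot": TCP orientation; "contact_force": force on the tool from outside, world axes, zero at the start; "wrist_torque": the same for the moment, N m; "opening": finger opening in m; "grip_force": force on a finger pad.
Only numpy, scipy, OpenCV 4.12 (cv2) and the standard library are available. Lean on these libraries where they do the work, as an engineer would, in place of code of your own. Each camera call takes 0.05 s, during which the arm holds its last target. There are 200 camera calls.

## Working session

There is one attempt and no reset: what is moved stays moved. The work goes in short steps, Python scripts to look and compute and a shell command to move; the robot and the scene stay as the last step left them, time stands still between calls to the robot, and variables do not carry over. Pictures are saved under pics/ and viewed, at most 10 in all, crops included, and the job is handed in when it is done.

```bash
mkdir -p pics; ls
python3 - <<'E'
from station import *
import cv2
for n in("scene","top"):
    cv2.imwrite(f"pics/{n}0.png",get_image(n)[...,::-1]); c=get_calibration(n); print(n,c["intrinsics"],c["world_from_camera"],[k for k in c])
o=get_obs();print(o["tool_pos"],o["tool_rot"],o["opening"],o["t"])
E
```

```text
pics
scene [[447.26683037   0.         279.37453471]
 [  0.         447.26683037 214.18553294]
 [  0.           0.           1.        ]] [[-0.05048698 -0.52172614  0.85161781  1.6006246 ]
 [ 0.99849082 -0.04482134  0.03173527 -0.01999137]
 [ 0.02161352  0.85193479  0.52320166  0.78273031]
 [ 0.          0.          0.          1.        ]] ['intrinsics', 'world_from_camera']
top [[441.42068498   0.         280.4999845 ]
 [  0.         441.42068498 208.78312885]
 [  0.           0.           1.        ]] [[-1.89269391e-02  9.97223131e-01 -7.20263768e-02  4.19244512e-01]
 [-9.99820856e-01 -1.88661121e-02  1.52478990e-03 -5.31120022e-02]
 [ 1.61698059e-04  7.20423333e-02  9.97401562e-01  1.41444554e+00]
 [ 0.00000000e+00  0.00000000e+00  0.00000000e+00  1.00000000e+00]] ['intrinsics', 'world_from_camera']
[0.14217905 0.60800911 0.23015638] [-3.60162716e-01 -3.12045196e+00  2.95866087e-03] 0.08514196316233574 0.1
```

View pics/scene0.png

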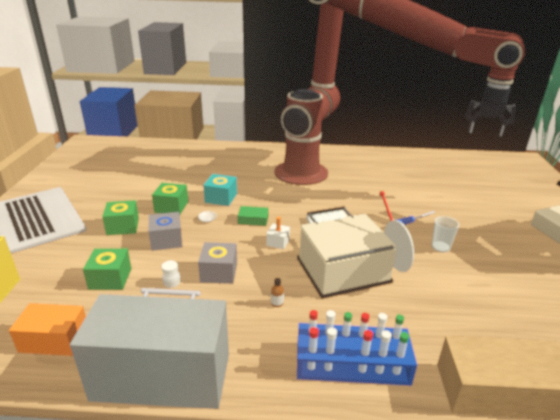

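View pics/top0.png

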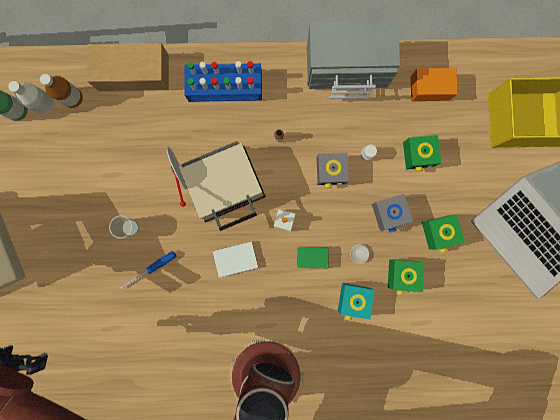

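The top view shows the grey yellow-ringed unit at about (333,168), the pin in its stand at (285,219), the lamp house at (225,185) with its bar at (236,213), and the red pointer ball at (183,205). In the scene view the yellow unit is at (218,255), the pin at (279,228), and the ball at (382,194).

```bash
cat > h.py <<'E'
from station import *
import numpy as np, cv2
def ray(n,uv):
    c=get_calibration(n);K=c["intrinsics"];T=c["world_from_camera"]
    p=np.linalg.inv(K)@[uv[0],uv[1],1]; d=T[:3,:3]@[p[0],-p[1],-p[2]]
    return T[:3,3],d/np.linalg.norm(d)
def atz(n,uv,z):
    o,d=ray(n,uv); return o+d*(z-o[2])/d[2]
def tri(a,b):
    o1,d1=ray("scene",a);o2,d2=ray("top",b)
    s=np.linalg.lstsq(np.c_[d1,-d2],o2-o1,rcond=None)[0]
    p,q=o1+s[0]*d1,o2+s[1]*d2
    return (p+q)/2,np.linalg.norm(p-q)
def proj(n,p):
    c=get_calibration(n);T=np.linalg.inv(c["world_from_camera"]);q=T[:3,:3]@p+T[:3,3]
    v=c["intrinsics"]@[q[0],-q[1],-q[2]];return v[:2]/v[2]
E
python3 - <<'E'
from h import *
im={n:get_image(n) for n in("scene","top")}
for n in im:
    for q in("pin_grip","yellow_unit_socket","hatch_bar","pointer_tip","stand"):
        for d in cut_out(q,n)[:5 if "unit" in q else 2]:
            ys,xs=np.nonzero(d["region"]);print(n,q,round(d["confidence"],2),np.round(d["rect"],1),xs.mean().round(1),ys.mean().round(1),len(xs))
def crop(n,x,y,w,h,k=5): return cv2.resize(im[n][y:y+h,x:x+w,::-1],None,fx=k,fy=k,interpolation=cv2.INTER_CUBIC)
cv2.imwrite("pics/topc.png",crop("top",160,130,155,115))
cv2.imwrite("pics/scenec.png",crop("scene",260,180,158,118))
# yellow ring / orange / red centroids
for n,b in (("scene",(195,235,245,270)),("top",(315,150,352,182))):
    x0,y0,x1,y1=b;c=cv2.cvtColor(im[n][y0:y1,x0:x1],cv2.COLOR_RGB2HSV);m=(c[...,0]>20)&(c[...,0]<35)&(c[...,1]>110)
    nn,l,s,ct=cv2.connectedComponentsWithStats(m.astype(np.uint8));print(n,"yellow",[(list(s[i]),ct[i]+[x0,y0]) for i in range(1,nn)if s[i,4]>5])
E
```

```text
scene pin_grip 0.52 [279.  224.9   5.   12.6] 277.8 225.4 54
scene yellow_unit_socket 0.93 [218.1 188.6  34.2  29.1] 219.9 189.7 918
scene yellow_unit_socket 0.88 [120.3 220.5  38.5  32.6] 120.5 218.2 1172
scene yellow_unit_socket 0.7 [108.7 267.6  48.6  45. ] 107.5 268.9 1775
scene yellow_unit_socket 0.65 [217.8 262.1  38.4  43.8] 217.4 262.9 1508
scene yellow_unit_socket 0.61 [170.7 199.   34.5  29.2] 169.8 198.3 959
scene hatch_bar 0.68 [349.  234.8  93.8  55.8] 345.5 235.6 3163
scene pointer_tip 0.47 [217.6 262.6  35.6  43.2] 217.9 262.8 1494
scene pointer_tip 0.4 [385.9 205.9  12.9  29.7] 385.2 203.0 109
scene stand 0.84 [278.6 238.8  22.8  23.1] 278.1 237.1 433
top yellow_unit_socket 0.97 [331.8 168.8  27.2  41.3] 332.1 168.7 992
top yellow_unit_socket 0.93 [405.5 274.9  34.4  32.2] 405.4 275.5 1101
top yellow_unit_socket 0.72 [419.2 153.3  38.8  36.4] 421.8 151.6 1172
top yellow_unit_socket 0.71 [355.9 302.3  36.4  39.6] 355.5 301.0 1083
top yellow_unit_socket 0.65 [442.1 234.4  42.9  41.9] 442.8 232.0 1154
top hatch_bar 0.77 [219.3 186.4  81.1  92. ] 220.6 179.9 3930
top pointer_tip 0.61 [235.7 257.8  44.8  31.6] 235.7 258.4 1081
top pointer_tip 0.53 [178.6 186.9  14.5  40.9] 179.1 190.0 89
top stand 0.73 [285.  220.8  16.3  16.8] 283.9 219.9 278
scene yellow [([np.int32(14), np.int32(12), np.int32(18), np.int32(11), np.int32(99)], array([217.44444444, 251.77777778]))]
top yellow [([np.int32(11), np.int32(10), np.int32(15), np.int32(15), np.int32(118)], array([333.10169492, 167.18644068]))]
```

View pics/topc.png

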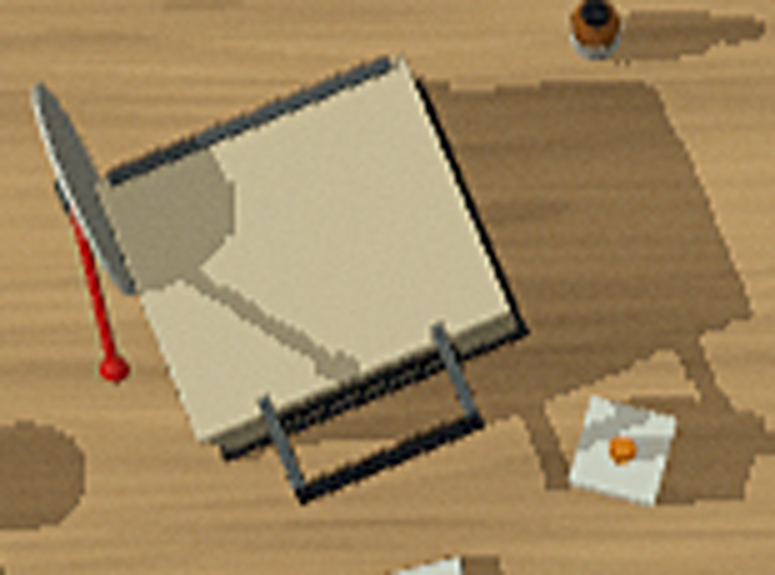

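View pics/scenec.png

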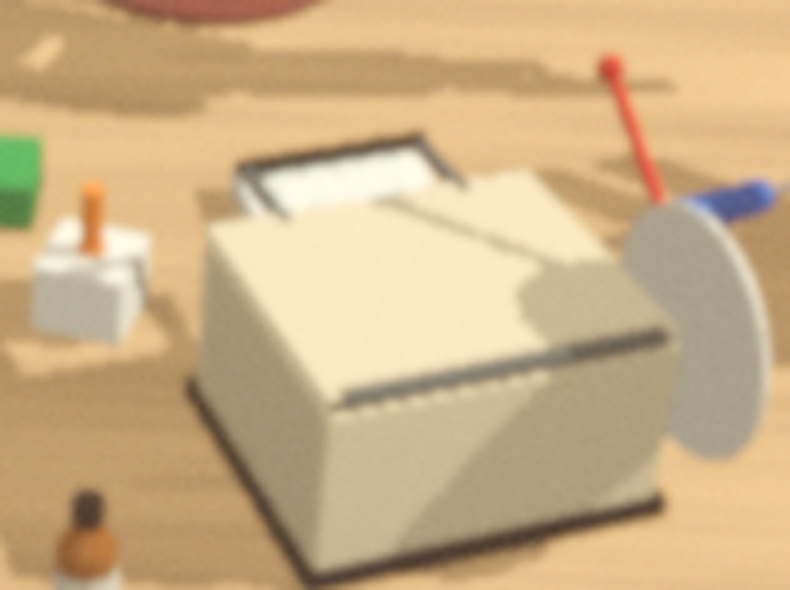

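The crops show the bar ends at top px (220.2,229.0) and (255.6,214.4), the ball at top (182.4,203.2) and scene (381.6,193.0), the pin grip top at (284.2,219.6) and scene (278.2,217.3), and the hinge ends at top (181.6,165.7) and (238.2,142).

Run:
```python
from h import *
np.set_printoptions(precision=4,suppress=True)
print("ring",tri((217.4,251.3),(333.1,167.2)),atz("top",(333.1,167.2),.07),atz("scene",(217.4,251.3),.07))
print("pintop",tri((278.2,217.3),(284.2,219.6)),atz("top",(284.2,219.6),.089),atz("scene",(278.2,217.3),.089))
b1,b2=atz("top",(220.2,229.),.116),atz("top",(255.6,214.4),.116);h1,h2=atz("top",(181.6,165.7),.116),atz("top",(238.2,142.),.116)
print("bar",b1,b2,(b1+b2)/2,np.linalg.norm(b1-b2),"hinge",h1,h2,(h1+h2)/2, np.linalg.norm(h1-h2))
print("scenebar",atz("scene",(325.8,209.8),.116))
y=(b1-b2);y/=np.linalg.norm(y);yh=(h1-h2)/np.linalg.norm(h1-h2);print("yaw y",np.degrees(np.arctan2(y[1],y[0])),np.degrees(np.arctan2(yh[1],yh[0])))
ball,e=tri((381.6,193.),(182.4,203.2));print("ball",ball,e)
for yy in(y,yh):
    yy=yy[:]; x=np.array([yy[1],-yy[0],0]);  # y x z -> x level away from bar
    x=np.array([yy[1],-yy[0],0.]); H=(b1+b2)/2+x*.217; d=ball-H
    print("x",x,"hinge",H,"ball local",d@-x,d@yy,d[2],"ang",np.arctan2(d[2],-d@x),np.hypot(d[2],d@x))
```

```text
ring (array([ 0.6417, -0.2193,  0.0684]), np.float64(0.000394867342098424)) [ 0.6414 -0.2193  0.07  ] [ 0.6438 -0.2186  0.07  ]
pintop (array([ 0.4824, -0.0653,  0.0848]), np.float64(0.0007835406002490208)) [ 0.4822 -0.0656  0.089 ] [ 0.4892 -0.0646  0.089 ]
bar [0.4568 0.1232 0.116 ] [0.4978 0.0186 0.116 ] [0.4773 0.0709 0.116 ] 0.11242238758273092 hinge [0.6468 0.2362 0.116 ] [0.715  0.0672 0.116 ] [0.6809 0.1517 0.116 ] 0.18216533728915577
scenebar [0.4795 0.073  0.116 ]
yaw y 111.39685190770983 111.97727512131559
ball [0.5271 0.2147 0.2049] 0.0005417474529117199
x [0.9311 0.3648 0.    ] hinge [0.6793 0.1501 0.116 ] ball local 0.11814809223716208 0.11573484052032233 0.08885225643446043 ang 0.6448063237067355 0.1478299535709055
x [0.9273 0.3742 0.    ] hinge [0.6785 0.1521 0.116 ] ball local 0.11698075627407842 0.11472752007740665 0.08885225643446043 ang 0.6495825583897279 0.14689867532401527
```

```bash
cat >> h.py <<'E'
from scipy.spatial.transform import Rotation as Ro
def go(p,az=21.7):
    o=get_obs();R=Ro.from_rotvec(o["tool_rot"]);a=np.radians(az)
    y=np.array([np.cos(a),np.sin(a),0]);z=np.array([0,0,-1.]);T=Ro.from_matrix(np.c_[np.cross(y,z),y,z])
    print("offset",np.round(R.inv().apply(np.array(p)-o["tool_pos"]),4),"twist",np.round((R.inv()*T).as_rotvec(degrees=True),2),"at",o["tool_pos"].round(4),"t",o["t"],"F",np.round(o["contact_force"],1),"op",o["opening"])
E
python3 -c "
from h import *
go([.482,-.065,.19])"
```

```text
offset [-0.4841 -0.5784  0.0413] twist [ 0.    0.   55.13] at [0.1424 0.6085 0.2313] t 0.7 F [ 0.   0.7 -0.1] op 0.08524228832544492
```

```bash
python3 -m crank '[{"offset":[-0.1,-0.12,0],"twist":[0,0,10]},{"offset":[-0.484,-0.578,0],"twist":[0,0,55]},{"offset":[-0.484,-0.578,0],"twist":[0,0,55]},{"offset":[-0.484,-0.578,0],"twist":[0,0,55]},{"offset":[-0.484,-0.578,0],"twist":[0,0,55]},{"offset":[-0.484,-0.578,0],"twist":[0,0,55]},{"offset":[-0.484,-0.578,0],"twist":[0,0,55]},{"offset":[-0.484,-0.578,0],"twist":[0,0,55]},{"offset":[-0.484,-0.578,0],"twist":[0,0,55]},{"offset":[-0.484,-0.578,0],"twist":[0,0,55]},{"offset":[-0.484,-0.578,0],"twist":[0,0,55]},{"offset":[-0.484,-0.578,0],"twist":[0,0,55]},{"offset":[-0.484,-0.578,0],"twist":[0,0,55]},{"offset":[-0.484,-0.578,0],"twist":[0,0,55]},{"offset":[-0.484,-0.578,0.041],"twist":[0,0,55]},{"offset":[-0.484,-0.578,0.041],"twist":[0,0,55]}]' 0.5
python3 - <<'E'
from h import *
go([.482,-.065,.059])
im=get_image("scene");cv2.imwrite("pics/s2.png",cv2.resize(im[150:300,180:380,::-1],None,fx=4,fy=4,interpolation=cv2.INTER_CUBIC))
E
```

```text
t: 2.7
tool_pos: [0.4794, -0.0625, 0.1871]
tool_rot: [-1.754, -2.598, 0.003]
contact_force: [0.1, -0.5, 0.4]
opening: 0.0427
grip_force: 0.0
offset [-0.0039  0.0022  0.128 ] twist [-0.3  -0.25  0.25] at [ 0.4794 -0.0625  0.1871] t 2.7 F [ 0.1 -0.5  0.4] op 0.0426551915520747
```

View pics/s2.png

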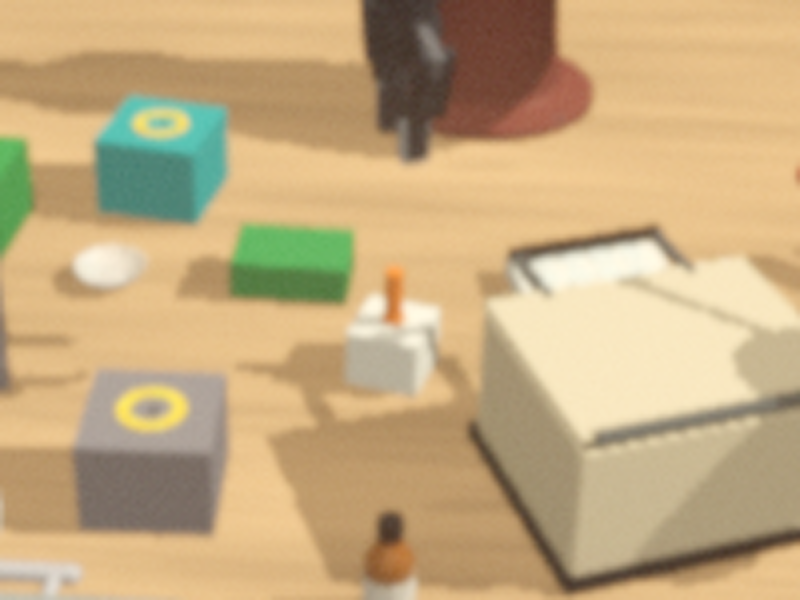

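The gripper hangs above and behind the pin with its path clear. I'll descend and grip next.

```bash
python3 -m crank '[{"offset":[-0.003,0.002,0.05],"twist":[0,0,0]},{"offset":[-0.003,0.002,0.09],"twist":[0,0,0]},{"offset":[-0.003,0.002,0.12],"twist":[0,0,0]},{"offset":[-0.003,0.002,0.128],"twist":[0,0,0]},{"offset":[-0.003,0.002,0.128],"twist":[0,0,0]}]'
python3 -m crank '[{"offset":[0,0,0],"twist":[0,0,0]},{"offset":[0,0,0],"twist":[0,0,0]},{"offset":[0,0,0],"twist":[0,0,0]},{"offset":[0,0,0],"twist":[0,0,0]},{"offset":[0,0,0],"twist":[0,0,0]}]' 0 50
python3 -c "
from h import *
go([.482,-.065,.14])"
```

```text
t: 3.38
tool_pos: [0.4858, -0.0664, 0.0637]
tool_rot: [1.759, 2.601, 0.001]
contact_force: [0.0, -1.4, 0.3]
opening: 0.0427
grip_force: 0.0
t: 4.0
tool_pos: [0.4863, -0.0669, 0.0643]
tool_rot: [1.759, 2.6, 0.002]
contact_force: [-0.1, 0.7, 6.0]
opening: 0.0122
grip_force: 48.8
offset [ 0.0032 -0.0031 -0.0757] twist [0.14 0.1  0.13] at [ 0.4863 -0.0669  0.0643] t 4.0 F [-0.1  0.7  6. ] op 0.012162793536726264
```

```bash
python3 -m crank '[{"offset":[0,0,-0.02],"twist":[0,0,0]},{"offset":[0,0,-0.05],"twist":[0,0,0]},{"offset":[0,0,-0.09],"twist":[0,0,0]},{"offset":[0,0,-0.09],"twist":[0,0,0]},{"offset":[0,0,-0.09],"twist":[0,0,0]}]'
python3 - <<'E'
from h import *
go([.6425,-.219,.15])
o=get_obs()["tool_pos"]
im=get_image("scene");print(proj("scene",o+[0,0,.013]),proj("scene",o-[0,0,.013]),proj("scene",o-[0,0,.049]))
cv2.imwrite("pics/s3.png",cv2.resize(im[170:280,190:330,::-1],None,fx=5,fy=5,interpolation=cv2.INTER_CUBIC))
E
```

```text
t: 4.62
tool_pos: [0.4846, -0.0665, 0.1518]
tool_rot: [-1.76, -2.601, 0.0]
contact_force: [-0.5, 0.1, -0.4]
opening: 0.0123
grip_force: 49.2
offset [-0.2003  0.0899  0.0018] twist [-0.02 -0.02  0.13] at [ 0.4846 -0.0665  0.1518] t 4.625 F [-0.5  0.1 -0.4] op 0.012283662030276565
[278.17374227 193.86273922] [277.99139218 201.76448872] [277.74517097 212.43395634]
```

View pics/s3.png

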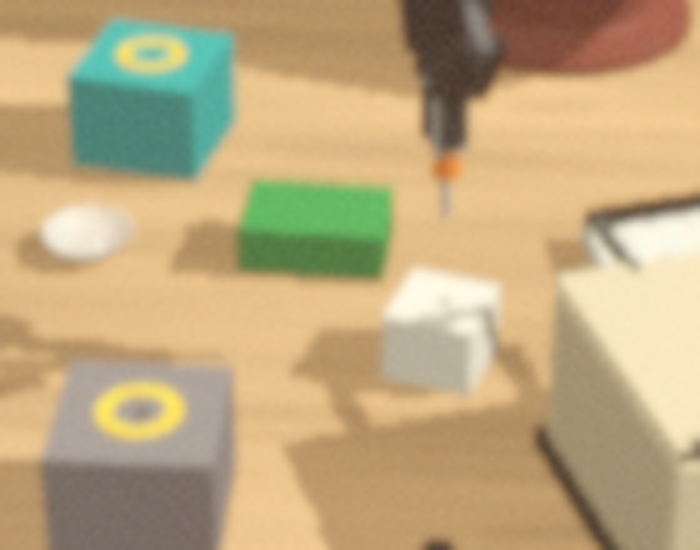

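The pin is held upright with its tip at about (278.6,212.5), roughly 2.5 mm to +y of the finger centre line. I'll allow for that and move over the yellow socket.

```bash
python3 -m crank '[{"offset":[-0.05,0.0225,0],"twist":[0,0,0]},{"offset":[-0.1,0.045,0],"twist":[0,0,0]},{"offset":[-0.15,0.067,0],"twist":[0,0,0]},{"offset":[-0.19,0.086,0],"twist":[0,0,0]},{"offset":[-0.203,0.09,0.008],"twist":[0,0,0]},{"offset":[-0.203,0.09,0.015],"twist":[0,0,0]},{"offset":[-0.203,0.09,0.015],"twist":[0,0,0]},{"offset":[-0.203,0.09,0.015],"twist":[0,0,0]},{"offset":[-0.203,0.09,0.015],"twist":[0,0,0]}]'
python3 - <<'E'
from h import *
go([.6435,-.2216,.133])
o=get_obs()["tool_pos"]
im=get_image("scene");t=o-[0,0,.049];print(proj("scene",t),proj("scene",np.array([.6425,-.219,.07])),proj("scene",o-[0,0,.013]))
cv2.imwrite("pics/s4.png",cv2.resize(im[195:285,175:275,::-1],None,fx=6,fy=6,interpolation=cv2.INTER_CUBIC))
E
```

```text
t: 5.8
tool_pos: [0.6439, -0.221, 0.138]
tool_rot: [1.759, 2.602, 0.0]
contact_force: [0.3, -0.1, -0.9]
opening: 0.012
grip_force: 49.2
offset [-0.0004 -0.0006  0.005 ] twist [0.03 0.03 0.17] at [ 0.6439 -0.221   0.138 ] t 5.8 F [ 0.3 -0.1 -0.9] op 0.012041621332721148
[216.16195684 245.47875447] [217.35001921 251.01000073] [215.43883933 234.21241727]
```

View pics/s4.png

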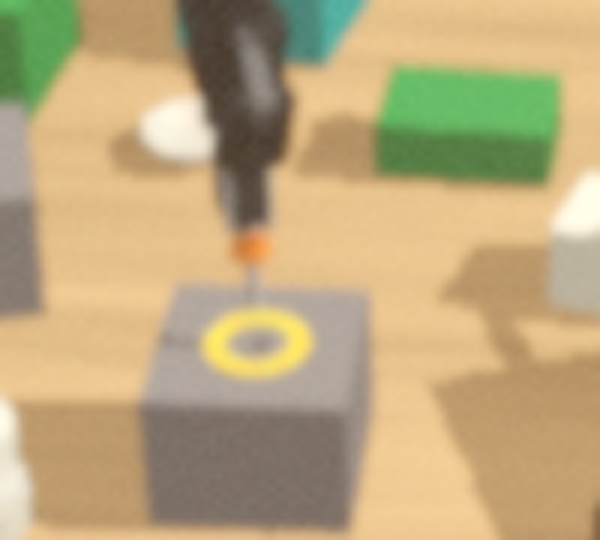

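The tip sits at (217.1,245.2), about 15 mm above the ring centre at (217.6,251.8), so sideways alignment is good. I'll lower it gently with a 1 mm nudge in x.

```bash
python3 -m crank '[{"offset":[0,0.001,0.008],"twist":[0,0,0]},{"offset":[0,0.001,0.015],"twist":[0,0,0]},{"offset":[0,0.001,0.02],"twist":[0,0,0]},{"offset":[0,0.001,0.024],"twist":[0,0,0]},{"offset":[0,0.001,0.024],"twist":[0,0,0]}]'
```

```text
t: 6.48
tool_pos: [0.6446, -0.221, 0.1126]
tool_rot: [-1.76, -2.601, 0.0]
contact_force: [0.4, -0.8, -1.4]
opening: 0.012
grip_force: 49.2
```

It is past the mouth height with no force, so I'll continue down.

```bash
python3 -m crank '[{"offset":[0,0,0.006],"twist":[0,0,0]},{"offset":[0,0,0.012],"twist":[0,0,0]},{"offset":[0,0,0.017],"twist":[0,0,0]},{"offset":[0,0,0.021],"twist":[0,0,0]},{"offset":[0,0,0.022],"twist":[0,0,0]},{"offset":[0,0,0.022],"twist":[0,0,0]}]'
```

```text
t: 7.22
tool_pos: [0.645, -0.2212, 0.0913]
tool_rot: [1.761, 2.602, 0.0]
contact_force: [0.3, 0.1, -0.8]
opening: 0.0115
grip_force: 49.2
```

```bash
python3 -m crank '[{"offset":[0,0,0.002],"twist":[0,0,0]},{"offset":[0,0,0.004],"twist":[0,0,0]},{"offset":[0,0,0.005],"twist":[0,0,0]},{"offset":[0,0,0.005],"twist":[0,0,0]}]'
```

```text
t: 7.72
tool_pos: [0.6454, -0.2214, 0.0894]
tool_rot: [1.76, 2.601, -0.0]
contact_force: [-5.7, 2.1, 10.1]
opening: 0.0121
grip_force: 50.4
```

It seats at the expected height with 10 N. I'll release, rise and check.

```bash
python3 -m crank '[{"offset":[0,0,-0.003],"twist":[0,0,0]},{"offset":[0,0,-0.003],"twist":[0,0,0]},{"offset":[0,0,-0.003],"twist":[0,0,0]},{"offset":[0,0,-0.003],"twist":[0,0,0]},{"offset":[0,0,-0.03],"twist":[0,0,0]},{"offset":[0,0,-0.08],"twist":[0,0,0]},{"offset":[0,0,-0.12],"twist":[0,0,0]},{"offset":[0,0,-0.12],"twist":[0,0,0]}]' 0.5
python3 - <<'E'
from h import *
go([.4785,.072,.2])
im=get_image("scene")
print(proj("scene",np.array([.644,-.2185,.114])))
cv2.imwrite("pics/s5.png",cv2.resize(im[195:285,175:275,::-1],None,fx=6,fy=6,interpolation=cv2.INTER_CUBIC))
E
```

```text
t: 8.72
tool_pos: [0.6473, -0.2222, 0.2118]
tool_rot: [1.755, 2.594, 0.002]
contact_force: [-0.3, 0.3, 0.6]
opening: 0.0427
grip_force: 0.0
offset [ 0.3359 -0.0473  0.0093] twist [0.36 0.38 0.13] at [ 0.6473 -0.2222  0.2118] t 8.725 F [-0.3  0.3  0.6] op 0.04267575291675649
[216.58707368 237.76293301]
```

View pics/s5.png

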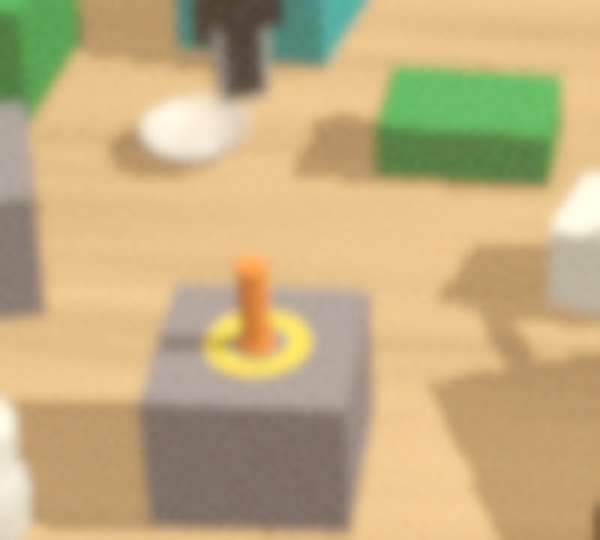

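The pin stands upright and home in the yellow socket, its base in the ring at (217,251), and the gripper is clear. Next I'll go over the bar.

```bash
python3 -m crank '[{"offset":[0.05,-0.007,0],"twist":[0,0,0]},{"offset":[0.11,-0.015,0],"twist":[0,0,0]},{"offset":[0.17,-0.024,0],"twist":[0,0,0]},{"offset":[0.23,-0.033,0],"twist":[0,0,0]},{"offset":[0.29,-0.041,0],"twist":[0,0,0]},{"offset":[0.325,-0.047,0.01],"twist":[0,0,0]},{"offset":[0.336,-0.047,0.01],"twist":[0,0,0]},{"offset":[0.336,-0.047,0.01],"twist":[0,0,0]},{"offset":[0.336,-0.047,0.01],"twist":[0,0,0]},{"offset":[0.336,-0.047,0.01],"twist":[0,0,0]}]'
python3 -c "
from h import *
go([.4795,.0715,.097])"
```

```text
t: 10.02
tool_pos: [0.477, 0.0724, 0.1964]
tool_rot: [1.762, 2.6, -0.0]
contact_force: [0.3, -0.1, 0.5]
opening: 0.0425
grip_force: 0.0
offset [-0.0017  0.002   0.0994] twist [0.   0.01 0.05] at [0.477  0.0724 0.1964] t 10.025 F [ 0.3 -0.1  0.5] op 0.04254825248373866
```

```bash
python3 -m crank '[{"offset":[0,0.002,0.04],"twist":[0,0,0]},{"offset":[0,0.002,0.07],"twist":[0,0,0]},{"offset":[0,0.002,0.092],"twist":[0,0,0]},{"offset":[0,0.002,0.099],"twist":[0,0,0]},{"offset":[0,0.002,0.099],"twist":[0,0,0]}]'
python3 -m crank '[{"offset":[0,0,0],"twist":[0,0,0]},{"offset":[0,0,0],"twist":[0,0,0]},{"offset":[0,0,0],"twist":[0,0,0]},{"offset":[0,0,0],"twist":[0,0,0]},{"offset":[0,0,0],"twist":[0,0,0]}]' 0 50
```

```text
t: 10.65
tool_pos: [0.4784, 0.0737, 0.0974]
tool_rot: [-1.761, -2.601, 0.0]
contact_force: [-0.7, -0.2, -0.3]
opening: 0.0427
grip_force: 0.0
t: 11.28
tool_pos: [0.4795, 0.0741, 0.0987]
tool_rot: [1.759, 2.6, 0.003]
contact_force: [2.0, -0.4, 6.0]
opening: 0.0104
grip_force: 49.1
```

The bar is gripped at the 10.4 mm opening. I'll lift along the hinge arc to 0.647 rad.

```bash
python3 -m crank '[{"offset":[0,0.0003,-0.011],"twist":[0,0,0]},{"offset":[0,0.0011,-0.0217],"twist":[0,0,0]},{"offset":[0,0.0024,-0.0324],"twist":[0,0,0]},{"offset":[0,0.0043,-0.0431],"twist":[0,0,0]},{"offset":[0,0.0067,-0.0537],"twist":[0,0,0]},{"offset":[0,0.0097,-0.0641],"twist":[0,0,0]},{"offset":[0,0.0132,-0.0744],"twist":[0,0,0]},{"offset":[0,0.0171,-0.0845],"twist":[0,0,0]},{"offset":[0,0.0216,-0.0944],"twist":[0,0,0]},{"offset":[0,0.0266,-0.104],"twist":[0,0,0]}]'
python3 -m crank '[{"offset":[0,0.0055,-0.0094],"twist":[0,0,0]},{"offset":[0,0.0113,-0.0185],"twist":[0,0,0]},{"offset":[0,0.0172,-0.0268],"twist":[0,0,0]},{"offset":[0,0.0172,-0.0268],"twist":[0,0,0]},{"offset":[0,0.0172,-0.0268],"twist":[0,0,0]},{"offset":[0,0.0172,-0.0268],"twist":[0,0,0]}]'
python3 - <<'E'
from h import *
go([.52,.09,.228])
im={n:get_image(n) for n in("scene","top")}
a=cv2.resize(im["scene"][150:300,260:420,::-1],None,fx=4,fy=4,interpolation=cv2.INTER_CUBIC)
cv2.imwrite("pics/s6.png",a)
b=cv2.resize(im["top"][110:260,140:300,::-1],None,fx=4,fy=4,interpolation=cv2.INTER_CUBIC)
cv2.imwrite("pics/t6.png",b)
E
```

```text
t: 12.52
tool_pos: [0.5022, 0.0834, 0.1997]
tool_rot: [-1.76, -2.601, 0.004]
contact_force: [5.1, -2.5, -5.4]
opening: 0.0099
grip_force: 48.6
t: 13.28
tool_pos: [0.5186, 0.09, 0.2288]
tool_rot: [1.761, 2.602, -0.002]
contact_force: [-2.6, -5.2, 1.4]
opening: 0.0104
grip_force: 49.1
offset [-0.0005  0.0013  0.0008] twist [-0.05  0.04  0.13] at [0.5186 0.09   0.2288] t 13.275 F [-2.6 -5.2  1.4] op 0.010363028949600225
```

View pics/s6.png

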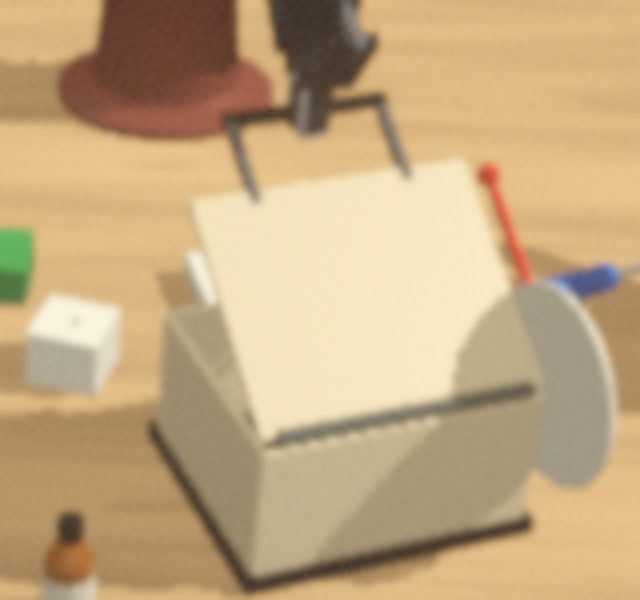

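View pics/t6.png

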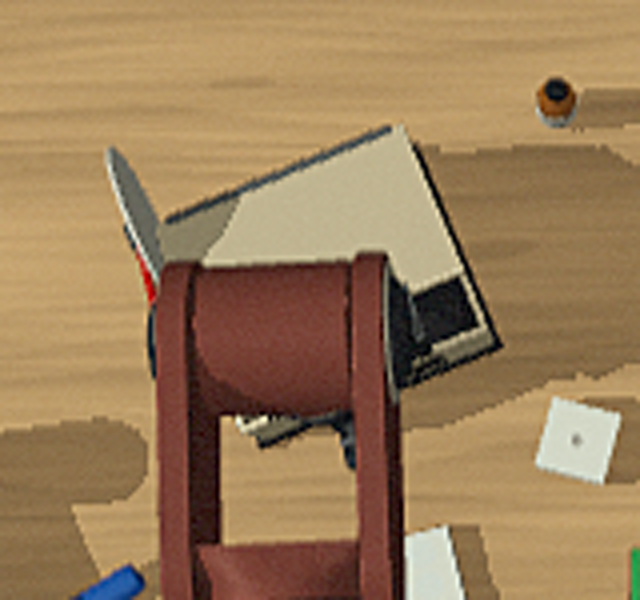

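The scene view shows the hatch lifted and held, with bar ends at (316.6,179.6) and (355.6,174.1) and the ball untouched at (381.6,193). I'll compare the two angles through the same camera.

Run:
```python
from h import *
a=np.radians(111.7);y=np.array([np.cos(a),np.sin(a),0]);x=np.array([y[1],-y[0],0]);z=np.array([0,0,1.])
H=np.array([.4800,.0725,.116])+.217*x
for th in(.55,.6,.65,.7,.75):
    u=-x*np.cos(th)+z*np.sin(th)
    print(th,"bar",proj("scene",H+.217*u+.053*y).round(1),proj("scene",H+.217*u-.053*y).round(1),"hatch corners",proj("scene",H+.165*u+.1*y).round(1),proj("scene",H+.165*u-.1*y).round(1),"ball",proj("scene",H+.15*u+.114*y).round(1),proj("top",H+.15*u+.114*y).round(1))
```

```text
0.55 bar [351.2 177.4] [315.6 182.5] hatch corners [372.9 191.2] [304.8 201.7] ball [379.4 195.2] [184.4 205.8]
0.6 bar [352.5 175.4] [316.6 180.4] hatch corners [374.1 189.7] [305.6 200.2] ball [380.5 193.8] [183.3 204.3]
0.65 bar [353.9 173.5] [317.8 178.5] hatch corners [375.3 188.4] [306.4 198.8] ball [381.6 192.6] [182.2 202.6]
0.7 bar [355.4 171.7] [319.  176.8] hatch corners [376.5 187.1] [307.3 197.6] ball [382.8 191.5] [181.1 200.9]
0.75 bar [357.  170.1] [320.3 175.2] hatch corners [377.9 186. ] [308.3 196.5] ball [384.  190.5] [180. 199.]
```

Pointer and hatch both read about 0.63–0.65 rad. I'll hold briefly and hand in.

```bash
python3 -m crank '[{"offset":[0,0,0],"twist":[0,0,0]},{"offset":[0,0,0],"twist":[0,0,0]},{"offset":[0,0,0],"twist":[0,0,0]},{"offset":[0,0,0],"twist":[0,0,0]},{"offset":[0,0,0],"twist":[0,0,0]},{"offset":[0,0,0],"twist":[0,0,0]}]' && python3 -c "
from station import *
print(finish_job())"
```

```text
t: 14.12
tool_pos: [0.5186, 0.0899, 0.2288]
tool_rot: [1.761, 2.602, -0.002]
contact_force: [-3.0, -5.9, 0.7]
opening: 0.0104
grip_force: 49.0
the job is handed in; nothing more can be done
None
```

I handed the job in at about 14 s: the pin is home in the yellow-ringed socket and released, and the gripper is holding the hatch steady at about 0.64 rad, within about 0.03 rad of the pointer by my camera measurements; no verdict came back.

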